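# Index the setting-ring wheel and start the mastering cycle

### The arm

A 6-joint arm with a two-finger parallel gripper is mounted at the origin on a cart in front of the work surface, level with it; the furniture and walls round the work are solid. World frame = base frame: x ahead of the robot, y to its left, z up, the work surface at z = 0. Lengths are in m, angles in rad, forces in N, time in s.
With the tool pointing down it reaches from about 0.275 to 0.725 m from the base axis. Payload 5.6 kg.
Tool frame: the origin (TCP) lies on the front face of the gripper's body, between the roots of the fingers; the fingertips stand 73 mm ahead of it and the grasp point (between the pads) lies 54 mm ahead of it; x points along the fingers, y is the direction in which the jaws open and shut, and the axes are right-handed (so a half turn about x gives the same grasp; the last joint's range is limited). The gripper opens to 85 mm and grips with 20 to 120 N. Pads are 22 mm wide; open, the fingers measure 114 mm over their backs; the gripper's body (76 mm by 85 mm) begins 54 mm behind the grasp point. The pads swing forward as they close: fully open they stand 13 mm farther back than shut.
Start: joints at [1.419, 0.255, 0.108, 0, -1.424, -0.285], TCP at [0.233, 0.498, 0.304] pointing down, gripper open.
Joint ranges: [-2.95, 2.95], [-1.21, 1.97], [-1.09, 1.5], [-2.87, 1.71], [-2.94, -0.07], [-3.05, 3.05]. Speed limits (rad/s): [2.57, 2.57, 3.14, 3.14, 3.14, 3.14].

### API

Orientations are given as a unit quaternion [w, x, y, z].
In Python, from cell import robot, viewer gives the robot as it stands.
- The arm moves only by the tool step_arm, never from a script. Its argument "increments" is a list that holds one entry, the list of rows, each a list of 5 numbers: the shift along the world's x, y, z in mm, then the turn about the world's z in degrees, then the closure in counts, from 0 (fully open) to 255 (shut). A call has 1 to 8 rows; each row shifts and turns the commanded pose from where the row before left it; what a row does not reach is not made up. A row lasts 1/10 s, in which the tool goes at most 50 mm and 8.59 degrees, less where a joint would pass 70% of its speed; a pose out of reach is approached as far as the arm can. A call with a gripper value outside its range is refused whole. The fingers move at their own pace and stop on an object; the grip force is fixed at half the most. Time passes only in rows, so rows that do not move let the fingers close. It gives the time, the measured TCP pose, the force and the opening at its end, in the units of the state.
- robot.get_obs(): the state, without advancing time (a new reading comes with each control period).
- viewer.capture(name): name is "side" or "top"; returns the picture (480x640x3 uint8, red, green, blue); there is no depth.
- viewer.calibration(name): a dict with "K" (3x3 intrinsics, pixels), "k1" (the pictures are not rectified: a ray, as slopes to the right and down, at radius r is drawn at 1 + k1 r^2 times it, then the intrinsics apply), "R" (3x3) and "t" (3): a world point X has camera coordinates R X + t. Camera axes: x right, y down, z forward; pixel columns grow to the right and rows downward; lengths in m; the calibration is good to about 2 mm. A picture is of the moment at which its call begins. calibration takes no time and is no camera call.
- robot.close_job(): hands the job in, once; it reports no verdict.
The state is a dict: "t": time; "q": joint angles; "dq": joint speeds; "joint_torque": joint torques, N m; "position": TCP position; "ee_rot": TCP orientation; "wrist_force": force on the tool from outside, world axes, zero at the start; "torque": the same for the moment, N m; "grip_width": finger opening in m.
Only numpy, scipy, OpenCV 4.12 (cv2) and the standard library are available. Lean on these libraries where they do the work, as an engineer would, in place of code of your own. Each camera call takes 0.05 s, during which the arm holds its last target.

### The job

With one fingertip, gently push an arm of the three-armed wheel round until the tray holding the smallest of its three setting rings lines up with the steel pointer, and leave it there. Then press the start button on the push-button box, the cap near the plain end, away from the cable gland. Grasp and lift nothing: the rings stay in their trays, the box stays where it stands, and the other button and the things lying around are left alone.

Things in the scene. Friction and masses are not known exactly. Their poses are not given: they have to be found in the camera images.
- spindle: Fixed upright pin, top at 0.079 m; origin on the bench on the wheel's axis, z up. On it turns the wheel: hub 56 mm in diameter, top at 0.060 m; three straight radial arms 120 degrees apart, each 14 mm wide, bottom at 0.022 m and top at 0.042 m, bare from 28 to 94 mm from the axis, where the tray begins; outer edge of the trays 188 mm from the axis.
- wheel (a joint): Angle of the three-armed wheel, 0 at the start, positive anticlockwise seen from above. It turns freely either way for more than a full turn, needs about 0.25 N m (3.5 N at 75 mm from the axis) and stays where it is left after coasting a little if pushed fast; with the rings it weighs about 1.6 kg.
- stand: Fixed grey stand under the wheel, origin on the bench on the wheel's axis, x towards the pointer. Round foot of 55 mm radius, 0.017 m high at most; flat bar 30 mm wide, 8 mm high, to a grey block 44 mm wide, 210 to 242 mm from the axis. On the block the steel pointer, tip 196 mm from the axis, top at 0.052 m. A finger can stand beside an arm with its tip at 0.020 m.
- station (a point): Index position, 140 mm from the wheel's axis on the line from the axis to the steel pointer, 0.034 m above the bench. The tray called for must have its centre at this point.
- tray0 (a point): Centre of the floor of one of the three round trays on the wheel (aluminium, 86 mm inside, 92 mm outside diameter, floor at 0.034 m, rim top at 0.042 m). Its centre is 140 mm from the wheel's axis. It is carried by a straight radial arm. Which ring lies in it varies.
- tray1 (a point): Centre of the floor of one of the three round trays on the wheel (aluminium, 86 mm inside, 92 mm outside diameter, floor at 0.034 m, rim top at 0.042 m). Its centre is 140 mm from the wheel's axis. It is carried by a straight radial arm. Which ring lies in it varies.
- tray2 (a point): Centre of the floor of one of the three round trays on the wheel (aluminium, 86 mm inside, 92 mm outside diameter, floor at 0.034 m, rim top at 0.042 m). Its centre is 140 mm from the wheel's axis. It is carried by a straight radial arm. Which ring lies in it varies.
- ring_small_mid (a point): The smallest ring. Setting ring gauge, black outside with a bright bore, lying loose in one of the three trays: 47 mm outside diameter, 13 mm high. Point: its centre, half-way up, 0.0405 m above the bench.
- ring_middle_mid (a point): The middle ring. Setting ring gauge, black outside with a bright bore, lying loose in one of the three trays: 67 mm outside diameter, 20 mm high. Point: its centre, half-way up, 0.044 m above the bench.
- ring_large_mid (a point): The largest ring. Setting ring gauge, black outside with a bright bore, lying loose in one of the three trays: 80 mm outside diameter, 20 mm high. Point: its centre, half-way up, 0.044 m above the bench.
- button_box: Push-button box, loose on the bench, 0.45 kg: housing 86 mm long and 57 mm wide, top at 0.044 m, with a cable gland on its +x end (108 mm with the gland). Origin on the bench; x along its length towards the gland, z up. Two round caps, 20 mm in diameter, 32 mm apart, tops at 0.050 m: the start button at x = -23 mm, near the plain end (green), and the other one at x = +9 mm, nearer the gland (red).
- button_box_btn_green (a joint): Start button: 0 out, 0.004 m fully pressed; sprung, comes back by itself. 0.003 m counts as pressed and takes 6 N, fully down 8 N.
- button_box_btn_red (a joint): The other button, nearer the cable gland; must not be pressed.
- spare_ring_a: Bystander, loose, leave it where it is: ring gauge 33 mm in diameter, 13 mm high, at the front of the bench. Origin at the centre of its underside.
- spare_ring_b: Bystander, loose, leave it where it is: ring gauge 57 mm in diameter, 13 mm high, behind the wheel to the right. Origin at the centre of its underside.
- spare_ring_c: Bystander, loose, leave it where it is: ring gauge 97 mm in diameter, 23 mm high, front left. Origin at the centre of its underside.
- spare_ring_d: Bystander, loose, leave it where it is: ring gauge 73 mm in diameter, 20 mm high, at the right beyond the button box. Origin at the centre of its underside.
Not all that is in view belongs to the job. Leave any green look-alike of the part that bears ring_large_mid alone.

How it is judged:
By the outcome, as a careful person would: the job done as asked, in the order asked, and still so for the second after the job is handed in, with the robot touching nothing.
It also fails if it takes over 64 s, if anything falls off the work surface, if the arm or the gripper's body presses on something with over 40 N, if the wrist force passes 120 N, or if a joint passes its speed limit or range.

## Working session

There is one attempt and no reset: what is moved stays moved. The work goes in short steps, Python scripts to look and compute and a tool call to move; the robot and the scene stay as the last step left them, time stands still between calls to the robot, and variables do not carry over. Pictures are saved under pics/ and viewed, and the job is handed in when it is done.

Besides the shell and the picture viewer there is one more tool, called after "Call:" as name(argument=value, ...) on one line, values as JSON. step_arm: Moves the arm, as the interface text tells. Its arguments: {"type":"object","properties":{"increments":{"type":"array"}},"required":["increments"]}

```bash
ls; mkdir -p pics
python3 - <<'E'
from cell import robot, viewer
import cv2
for n in("top","side"):
    im=viewer.capture(n); cv2.imwrite(f"pics/{n}0.png",im[:,:,::-1])
    c=viewer.calibration(n); print(n,c)
o=robot.get_obs(); print(o)
E
```

```text
pics
top {'K': array([[539.45967928,   0.        , 316.74506685],
       [  0.        , 539.45967928, 243.30179388],
       [  0.        ,   0.        ,   1.        ]]), 'k1': -0.055128218182224964, 'R': array([[ 0.0060594 , -0.99997426, -0.0038413 ],
       [-0.99132494, -0.00550254, -0.1313186 ],
       [ 0.13129409,  0.00460369, -0.99133277]]), 't': array([0.01803267, 0.5813571 , 1.41297158])}
side {'K': array([[492.80318069,   0.        , 315.52916198],
       [  0.        , 492.80318069, 239.70408411],
       [  0.        ,   0.        ,   1.        ]]), 'k1': -0.06020149267347546, 'R': array([[-0.81566671,  0.57849467,  0.00563357],
       [ 0.4701316 ,  0.66848881, -0.5762803 ],
       [-0.33714106, -0.46740413, -0.8172327 ]]), 't': array([ 0.43376108, -0.23636947,  1.31791478])}
{'t': 0.1, 'q': array([ 1.41862129e+00,  2.55673633e-01,  1.07127681e-01, -4.08989915e-04,
       -1.42391689e+00, -2.84554524e-01]), 'dq': array([-0.00028607, -0.00187312,  0.00277274,  0.00123579, -0.00117486,
       -0.00022931]), 'joint_torque': array([-3.25286404e-03, -3.87603593e+01,  2.38475811e+01,  5.37788004e+00,
       -3.70406822e-03, -1.11205185e-05]), 'position': array([0.2324746 , 0.49809356, 0.30309316]), 'ee_rot': array([ 0.15260638, -0.69020651,  0.15380113,  0.69041399]), 'wrist_force': array([-0.75723034,  0.38146002,  0.00961783]), 'torque': array([-0.05314733, -0.01242831,  0.02407578]), 'grip_width': 0.08545801958925478}
```

View pics/top0.png

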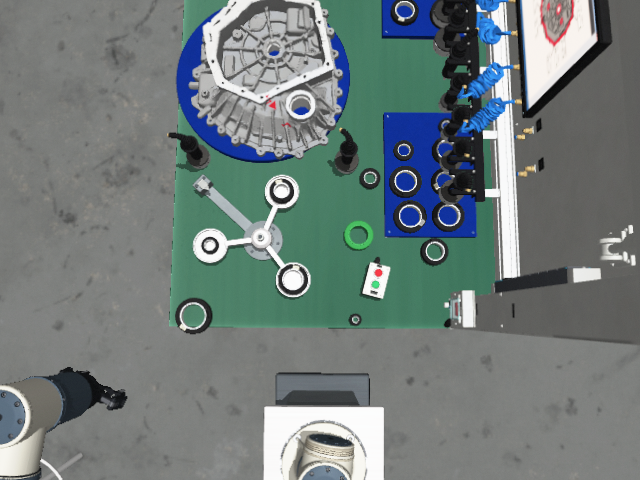

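View pics/side0.png

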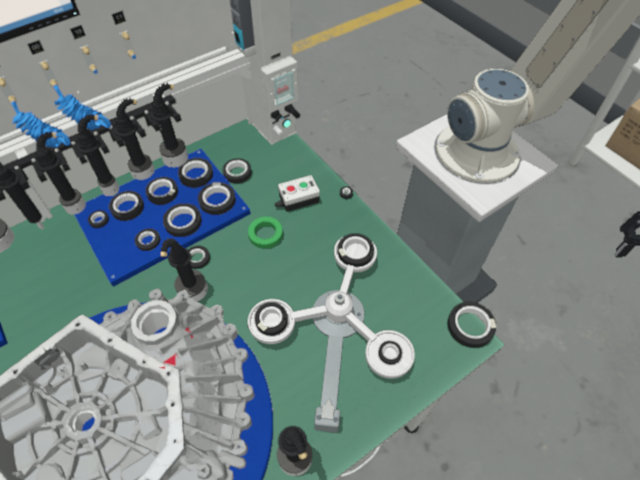

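```bash
cat > h.py <<'E'
import numpy as np, cv2
from cell import robot, viewer
def proj(c,X):
    X=np.atleast_2d(X); p=X@c['R'].T+c['t']; s=p[:,:2]/p[:,2:]; r2=(s**2).sum(1,keepdims=True)
    s=s*(1+c['k1']*r2); return np.c_[s,np.ones(len(s))]@c['K'].T[:, :2]
def unproj(c,uv,z):
    uv=np.atleast_2d(np.array(uv,float)); d=(uv-c['K'][:2,2])/c['K'][0,0]; s=d.copy()
    for _ in range(20): s=d/(1+c['k1']*(s**2).sum(1,keepdims=True))
    r=np.c_[s,np.ones(len(s))]@c['R']; o=-c['R'].T@c['t']
    return o+r*((z-o[2])/r[:,2:])
E
python3 - <<'E'
from h import *
T=cv2.imread('pics/top0.png');S=cv2.imread('pics/side0.png')
cv2.imwrite('pics/topA.png',cv2.resize(T[160:340,165:345],None,fx=3.3,fy=3.3,interpolation=cv2.INTER_CUBIC))
cv2.imwrite('pics/topB.png',cv2.resize(T[220:340,310:470],None,fx=5,fy=5,interpolation=cv2.INTER_CUBIC))
cv2.imwrite('pics/sideA.png',cv2.resize(S[220:440,235:435],None,fx=2.7,fy=2.7,interpolation=cv2.INTER_CUBIC))
c=viewer.calibration('top')
for n,uv,z in [('spindle',(261,237),.079),('tl',(209,245),.042),('tr',(282,191),.042),('tb',(293,281),.042),('block',(203,185),.04),('green',(375.5,284.5),.05),('red',(379,272.5),.05)]:
    print(n,unproj(c,uv,z)[0].round(4))
print(proj(c,robot.get_obs()['position']))
E
```

```text
spindle [0.5917 0.1674 0.079 ]
tl [0.5745 0.3112 0.042 ]
tr [0.7238 0.1168 0.042 ]
tb [0.4792 0.0839 0.042 ]
block [0.7403 0.3337 0.04  ]
green [ 0.4707 -0.1346  0.05  ]
red [ 0.5025 -0.1441  0.05  ]
[[ 93.84141579 386.55586202]]
```

View pics/topA.png

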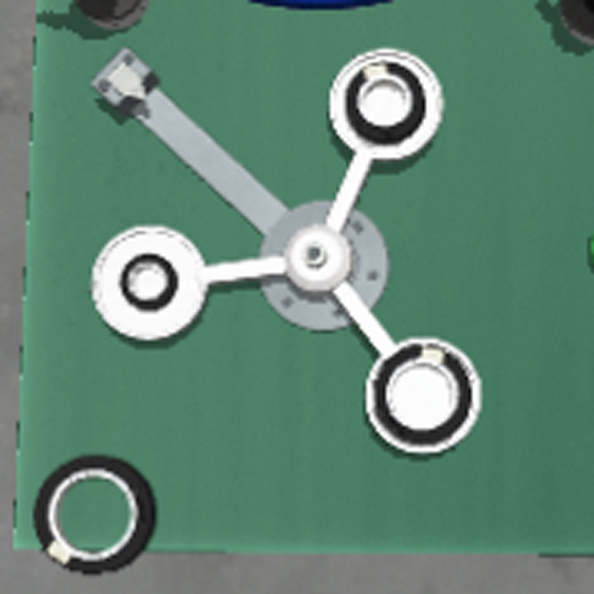

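View pics/topB.png

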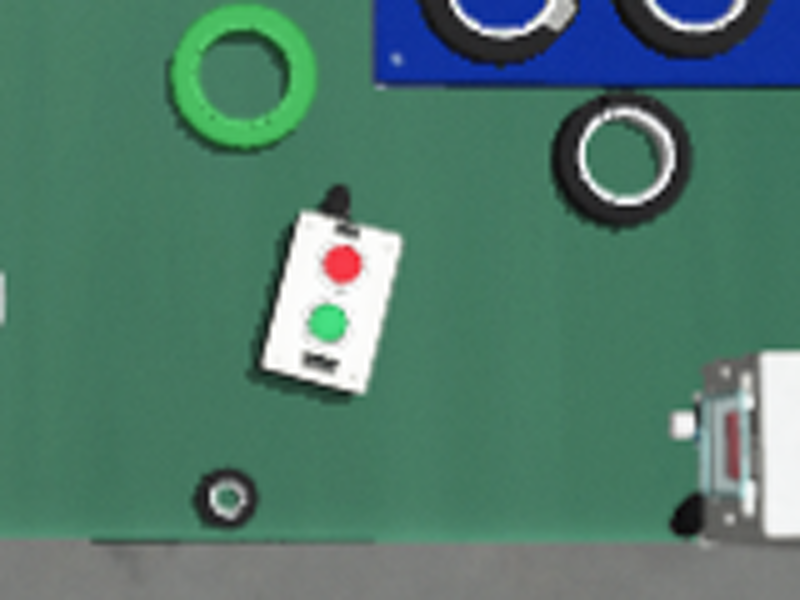

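View pics/sideA.png

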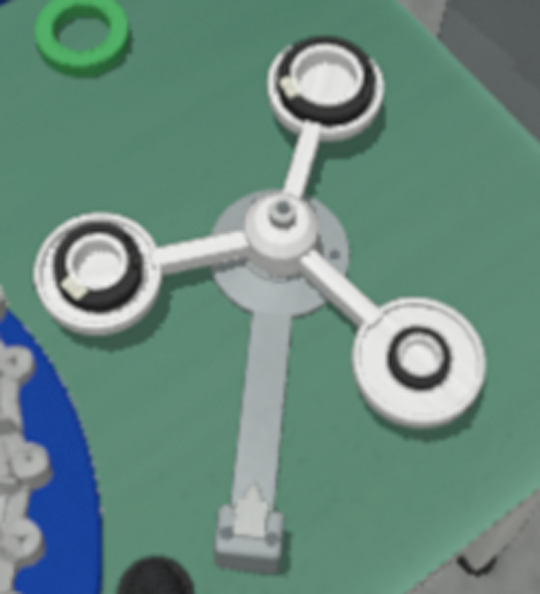

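```bash
cat > fit.py <<'E'
from h import *
from scipy.optimize import least_squares
def tray_pts(im,c,cx,cy,th0,n=720):
    pass
def rim_edges(im,c,ctr,z=.042,r0=.046):
    # radial search for outer rim edge: white -> green
    g=cv2.cvtColor(im,cv2.COLOR_BGR2HSV)[:,:,1].astype(np.float32)
    out=[]
    rs=np.arange(.036,.058,.0005)
    for a in np.linspace(0,2*np.pi,72,endpoint=False):
        P=np.c_[ctr[0]+rs*np.cos(a),ctr[1]+rs*np.sin(a),np.full(len(rs),z)]
        uv=proj(c,P).astype(np.float32)
        v=cv2.remap(g,uv[:,0].reshape(1,-1),uv[:,1].reshape(1,-1),cv2.INTER_LINEAR)[0]
        v=np.convolve(v,np.ones(3)/3,'same'); d=np.diff(v)[2:-2]
        k=d.argmax()+2
        if d.max()>4: out.append(P[k,:2]+.5*(P[k+1,:2]-P[k,:2]))
    return np.array(out)
def circ(P):
    f=lambda p: np.hypot(P[:,0]-p[0],P[:,1]-p[1])-p[2]
    s=least_squares(f,[*P.mean(0),.046],loss='soft_l1',f_scale=.001); return s.x
E
python3 - <<'E'
from fit import *
g=[(.5745,.3112),(.7238,.1168),(.4792,.0839)]
for n in('top','side'):
    im=cv2.imread(f'pics/{n}0.png');c=viewer.calibration(n);C=[]
    for ctr in g:
        for _ in range(3):
            p=circ(rim_edges(im,c,ctr));ctr=p[:2]
        C.append(p);
    C=np.array(C);A=C[:,:2].mean(0);print(n,C.round(4).tolist(),'axis',A.round(4))
    d=C[:,:2]-A;print(np.hypot(*d.T).round(4),np.degrees(np.arctan2(d[:,1],d[:,0])).round(2))
E
```

```text
top [[0.5744, 0.3088, 0.0479], [0.7231, 0.1178, 0.0479], [0.4838, 0.0844, 0.0476]] axis [0.5938 0.1703]
[0.1398 0.1396 0.1395] [  97.97  -22.1  -141.99]
side [[0.5774, 0.31, 0.0494], [0.726, 0.12, 0.0497], [0.4885, 0.0875, 0.0496]] axis [0.5973 0.1725]
[0.139 0.139 0.138] [  98.23  -22.2  -142.  ]
```

Run:
```python
from fit import *
# rectified views, pointer region: local frame along ~ 48deg
def rect(im,c,A,ang,z,r,w,s):
    rr=np.arange(r[0],r[1],1/s/1000);ww=np.arange(w,-w,-1/s/1000)
    R,W=np.meshgrid(rr,ww);ca,sa=np.cos(ang),np.sin(ang)
    P=np.c_[(A[0]+R*ca-W*sa).ravel(),(A[1]+R*sa+W*ca).ravel(),np.full(R.size,z)]
    uv=proj(c,P).astype(np.float32).reshape(R.shape+(2,))
    return cv2.remap(im,uv[...,0],uv[...,1],cv2.INTER_CUBIC)
rows=[]
for n,A in(('top',(.5938,.1703)),('side',(.5973,.1725))):
    im=cv2.imread(f'pics/{n}0.png');c=viewer.calibration(n)
    for z in(.008,.052):
        p=rect(im,c,A,np.radians(48),z,(.05,.25),.035,4)
        cv2.line(p,(0,140),(799,140),(0,0,255),1); rows.append(p[:,:])
        if z==.008:
            # bar edges
            g=cv2.cvtColor(rect(im,c,A,np.radians(48),z,(.07,.18),.035,4),cv2.COLOR_BGR2HSV)[:,:,1].astype(float)
            es=[]
            for j in range(0,440,10):
                v=cv2.blur(g[:,j:j+10].mean(1).reshape(-1,1),(1,5))[:,0];d=np.diff(v)
                es.append((70+j/4+1.25,35-d[:140].argmin()/4,35-(140+d[140:].argmax())/4))
            es=np.array(es);mid=es[:,1:].mean(1);k=np.median(es[:,1]-es[:,2]);
            ok=abs(es[:,1]-es[:,2]-k)<2
            pf=np.polyfit(es[ok,0],mid[ok],1);print(n,'width',k,'slope deg',np.degrees(np.arctan(pf[0])),'off at axis mm',pf[1],'at 140',np.polyval(pf,140),ok.sum())
cv2.imwrite('pics/rect.png',np.vstack([cv2.resize(r,(600,140*600//800*2//2)) for r in rows]))
```

```text
top width 30.75 slope deg -0.16998909372722454 off at axis mm 0.4390415785764625 at 140 0.02367864693446109 44
side width 31.0 slope deg -0.10054005958865822 off at axis mm -0.013609936575052937 at 140 -0.2592758985200845 44
```

View pics/rect.png

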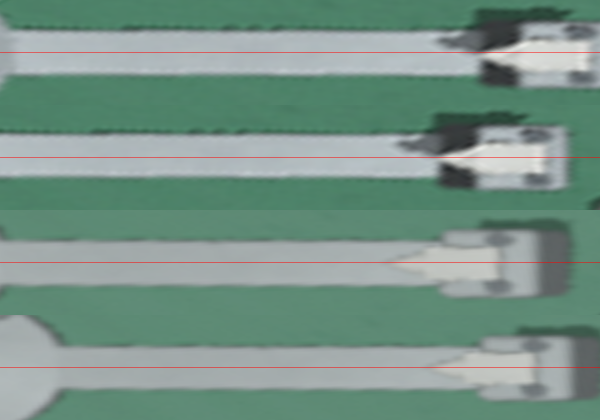

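Run:
```python
from h import *
from scipy.spatial.transform import Rotation as Ro
o=robot.get_obs();w,x,y,z=o['ee_rot'];R=Ro.from_quat([x,y,z,w]).as_matrix()
print(R.round(3)); print('jaw yaw',np.degrees(np.arctan2(R[1,1],R[0,1])))
```

```text
[[-0.001 -0.423 -0.906]
 [-0.002 -0.906  0.423]
 [-1.     0.002 -0.   ]]
jaw yaw -115.0262133238064
```

Call:
step_arm(increments=[[[20.5,-25,0,-7.3,255],[20.5,-25,0,-7.3,255],[20.5,-25,0,-7.3,255],[20.5,-25,0,-7.3,255],[20.5,-25,0,-7.3,255],[20.5,-25,0,-7.3,255],[20.5,-25,0,-7.3,255],[20.5,-25,0,-7.3,255]]])

```text
t: 0.9
position: [0.3971, 0.2971, 0.3036]
ee_rot: [0.472, -0.527, 0.472, 0.527]
wrist_force: [-0.0, 0.5, -0.1]
grip_width: -0.0001
```

Call:
step_arm(increments=[[[20.5,-25,0,-7.3,255],[20.5,-25,0,-7.3,255],[20.5,-25,0,-7.3,255],[20.5,-25,0,-7.3,255],[20.5,-25,0,-7.3,255],[20.5,-25,0,-7.3,255],[20.5,-25,0,-7.3,255],[20.5,-25,0,-7.3,255]]])

```text
t: 1.7
position: [0.5612, 0.0972, 0.3034]
ee_rot: [0.669, -0.229, 0.669, 0.23]
wrist_force: [-0.2, 0.6, -0.5]
grip_width: -0.0001
```

Call:
step_arm(increments=[[[0,0,-30,0,255],[0,0,-30,0,255],[0,0,-30,0,255],[0,0,-20,0,255],[0,0,0,0,255],[0,0,0,0,255]]])

```text
t: 2.3
position: [0.5608, 0.0983, 0.1942]
ee_rot: [0.668, -0.232, 0.668, 0.231]
wrist_force: [0.1, 0.1, 1.0]
grip_width: -0.0002
```

Run:
```python
from h import *
from scipy.spatial.transform import Rotation as Ro
for n in("top","side"):
    im=viewer.capture(n)[:,:,::-1]; cv2.imwrite(f"pics/{n}1.png",im)
    cv2.imwrite(f'pics/{n}1c.png',cv2.resize(im[160:340,165:345] if n=='top' else im[180:430,235:435],None,fx=3,fy=3 if n=='top' else 2.4,interpolation=cv2.INTER_CUBIC) if n=='top' else cv2.resize(im[180:420,220:440],None,fx=2.5,fy=2.5,interpolation=cv2.INTER_CUBIC))
o=robot.get_obs();w,x,y,z=o['ee_rot'];R=Ro.from_quat([x,y,z,w]).as_matrix()
print('jaw yaw',np.degrees(np.arctan2(R[1,1],R[0,1])),o['t'],o['position'],o['q'],o['grip_width'],o['wrist_force'])
print(proj(viewer.calibration('side'),o['position']-[0,0,.073]))
```

```text
jaw yaw 128.18944845508855 2.4 [0.56140522 0.09859771 0.1954651 ] [ 4.48430067e-01  3.47605291e-01 -4.37258654e-02  5.56528192e-04
 -1.17691805e+00 -1.35290645e+00] 0.00012904024079739423 [-0.04423809  0.50344834 -0.08795712]
[[332.36577968 251.1904574 ]]
```

View pics/side1c.png

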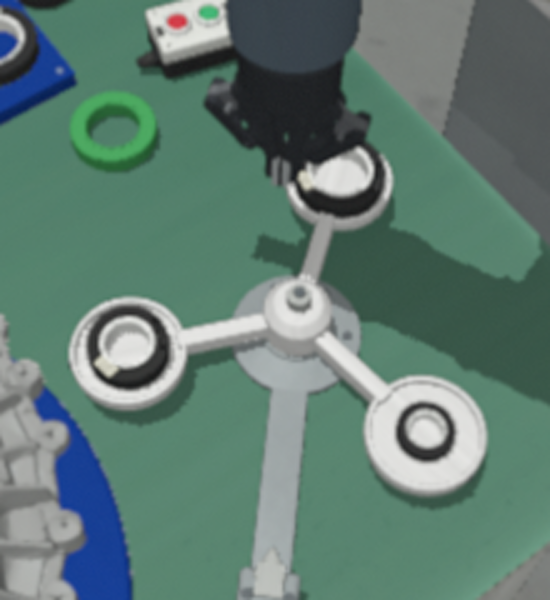

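View pics/top1c.png

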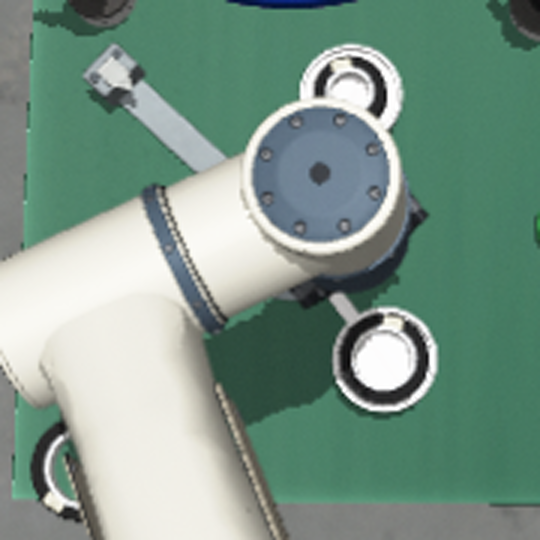

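Call:
step_arm(increments=[[[0,0,-30,0,255],[0,0,-30,0,255],[0,0,-20,0,255],[0,0,-15,0,255],[0,0,0,0,255],[0,0,0,0,255]]])

```text
t: 3.0
position: [0.5615, 0.0986, 0.1003]
ee_rot: [0.669, -0.231, 0.668, 0.231]
wrist_force: [-0.3, 0.3, 0.7]
grip_width: 0.0003
```

```bash
cat > look.py <<'E'
from fit import *
import sys
from scipy.spatial.transform import Rotation as Ro
tag=sys.argv[1]; names=sys.argv[2:] or ['side']
for n in names:
    im=viewer.capture(n)[:,:,::-1].copy(); cv2.imwrite(f"pics/{n}{tag}.png",im)
    cr=im[160:340,165:345] if n=='top' else im[180:420,220:440]
    cv2.imwrite(f'pics/{n}{tag}c.png',cv2.resize(cr,None,fx=2.5,fy=2.5,interpolation=cv2.INTER_CUBIC))
    c=viewer.calibration(n); A={'top':np.array([.5938,.1703]),'side':np.array([.5973,.1725])}[n]
    # wheel angle: vary theta, find small ring tray etc by rim contrast score
    g=cv2.cvtColor(im,cv2.COLOR_BGR2HSV)[:,:,1].astype(np.float32)
    res=[]
    ph=np.linspace(0,2*np.pi,90,endpoint=False)
    for th in np.arange(20,120,.1):
        s=[]
        for k in (0,-120,120):
            a=np.radians(th+k); ce=A+.1392*np.array([np.cos(a),np.sin(a)])
            v=[]
            for r in(.0445,.0525):
                uv=proj(c,np.c_[ce[0]+r*np.cos(ph),ce[1]+r*np.sin(ph),np.full(90,.042)]).astype(np.float32)
                v.append(cv2.remap(g,uv[:,0].reshape(1,-1),uv[:,1].reshape(1,-1),cv2.INTER_LINEAR)[0])
            s.append(np.clip(v[1]-v[0],-60,60).mean())
        res.append((th,*s))
    res=np.array(res)
    for k in range(3):
        i=res[:,1+k].argmax(); print(n,'tray',k,'th',res[i,0].round(1),'score',res[i,1+k].round(1))
    th=res[res[:,1].argmax(),0]
    for k in (0,-120,120):
        a=np.radians(th+k); ce=A+.1396*np.array([np.cos(a),np.sin(a)])
        try:
            for _ in range(3):
                p=circ(rim_edges(im,c,ce)); ce=p[:2]
            d=ce-A; print('  fit',k,p.round(4),'ang',np.degrees(np.arctan2(d[1],d[0])).round(2)-k,'r',np.hypot(*d).round(4))
        except Exception as e: print(k,e)
o=robot.get_obs();w,x,y,z=o['ee_rot'];R=Ro.from_quat([x,y,z,w]).as_matrix()
print('jaw yaw',np.degrees(np.arctan2(R[1,1],R[0,1])),o['t'],o['position'],o['wrist_force'])
E
python3 look.py 2 side
```

```text
side tray 0 th 97.7 score 56.2
side tray 1 th 98.2 score 55.8
side tray 2 th 97.1 score 32.2
  fit 0 [0.5774 0.3101 0.0494] ang 98.22 r 0.139
  fit -120 [0.7259 0.1199 0.0497] ang 97.77 r 0.139
  fit 120 [0.4919 0.0852 0.0522] ang -260.37 r 0.1368
jaw yaw 128.1953130394866 3.05 [0.561694   0.09871877 0.10063812] [ 1.32758148 -0.06028802  0.92749291]
```

View pics/side2c.png

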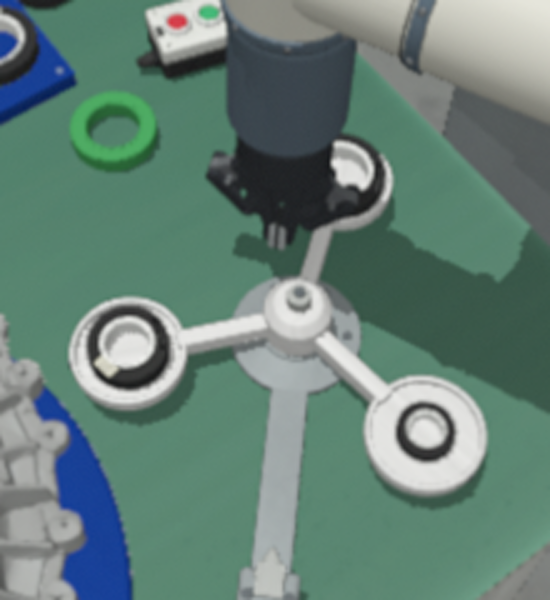

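Run:
```python
from h import *
c=viewer.calibration('side')
for h in(.05,.056):
  for z in(.05,.07,.09): 
    p=np.array([.5617,.0987,z])+h*np.array([-.616,.788,0]); print(h,z,((proj(c,p)-[220,180])*2.5).round(0))
```

```text
0.05 0.05 [[335. 241.]]
0.05 0.07 [[337. 228.]]
0.05 0.09 [[339. 215.]]
0.056 0.05 [[342. 242.]]
0.056 0.07 [[344. 230.]]
0.056 0.09 [[346. 217.]]
```

Call:
step_arm(increments=[[[-3,4,0,0,255],[-3,4,0,0,255],[-1,1,0,0,255],[-1,1,0,0,255],[0,0,0,0,255]]])

```text
t: 3.55
position: [0.5525, 0.1086, 0.099]
ee_rot: [0.668, -0.231, 0.668, 0.231]
wrist_force: [-0.3, 0.2, -0.1]
grip_width: -0.0003
```

```bash
python3 look.py 3 side
```

```text
side tray 0 th 97.7 score 56.1
side tray 1 th 98.2 score 55.8
side tray 2 th 97.1 score 28.3
  fit 0 [0.5775 0.31   0.0493] ang 98.2 r 0.1389
  fit -120 [0.7259 0.1199 0.0497] ang 97.76 r 0.139
  fit 120 [0.4897 0.0865 0.0503] ang -261.37 r 0.1377
jaw yaw 128.18566511384557 3.6 [0.55262398 0.10844408 0.09898369] [-0.27690498  0.41363517 -0.1881401 ]
```

View pics/side3c.png

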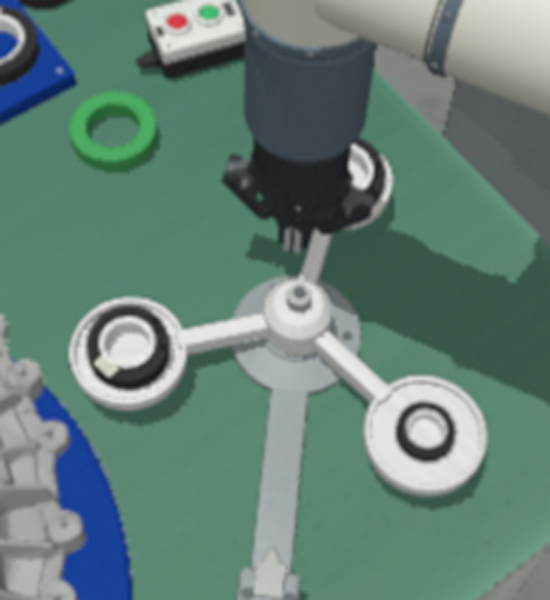

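Call:
step_arm(increments=[[[-1,1.5,0,0,255],[-1,1.5,0,0,255],[-1,1.5,0,0,255],[0,0,0,0,255]]])

```text
t: 4.0
position: [0.5493, 0.1127, 0.0988]
ee_rot: [0.668, -0.231, 0.669, 0.231]
wrist_force: [0.7, -2.9, 0.4]
grip_width: -0.0001
```

Call:
step_arm(increments=[[[-1,1,0,0,255],[-1,1,0,0,255],[0,0,0,0,255]]])

```text
t: 4.3
position: [0.5474, 0.115, 0.0988]
ee_rot: [0.668, -0.231, 0.668, 0.231]
wrist_force: [0.5, -2.9, 0.2]
grip_width: -0.0001
```

```bash
python3 look.py 4 side | grep -v score
python3 - <<'E'
from h import *
A=np.array([.5955,.1714]);p=robot.get_obs()['position'][:2]
def rot(v,a): a=np.radians(a);return np.array([v[0]*np.cos(a)-v[1]*np.sin(a),v[0]*np.sin(a)+v[1]*np.cos(a)])
v=p-A;print(np.hypot(*v))
for i in range(22):
    w=rot(v,-2.5);print(((w-v)*1000).round(1),end=' ');v=w
E
```

```text
fit 0 [0.5923 0.3112 0.0494] ang 92.08 r 0.1387
  fit -120 [0.7197 0.1064 0.0499] ang 91.63 r 0.1391
  fit 120 [0.4823 0.0983 0.0513] ang -267.15999999999997 r 0.1369
jaw yaw 128.17423395329675 4.35 [0.54739821 0.11499233 0.09883048] [ 0.93115333 -3.29564105  0.0422755 ]
0.07413236012953212
[-2.4  2.2] [-2.3  2.3] [-2.2  2.4] [-2.1  2.4] [-2.   2.5] [-1.9  2.6] [-1.8  2.7] [-1.7  2.8] [-1.5  2.8] [-1.4  2.9] [-1.3  3. ] [-1.1  3. ] [-1.   3.1] [-0.9  3.1] [-0.7  3.1] [-0.6  3.2] [-0.5  3.2] [-0.3  3.2] [-0.2  3.2] [-0.   3.2] [0.1 3.2] [0.2 3.2]
```

Call:
step_arm(increments=[[[-2.4,2.2,0,-3,255],[-2.3,2.3,0,-3,255],[-2.2,2.4,0,-3,255],[-2.1,2.4,0,-3,255],[-2.0,2.5,0,-3,255],[-1.9,2.6,0,-3,255],[-1.8,2.7,0,-3,255],[-1.7,2.8,0,-3,255]]])

```text
t: 5.15
position: [0.5307, 0.1344, 0.0988]
ee_rot: [0.701, -0.087, 0.702, 0.086]
wrist_force: [-0.2, -3.6, 1.4]
grip_width: -0.0
```

Call:
step_arm(increments=[[[-1.5,2.8,0,-3,255],[-1.4,2.9,0,-3,255],[-1.3,3.0,0,-3,255],[-1.1,3.0,0,-3,255],[-0.7,2.0,0,-2,255],[-0.3,1.0,0,-1,255],[0,0,0,0,255]]])

```text
t: 5.85
position: [0.5244, 0.1496, 0.0987]
ee_rot: [0.707, 0.005, 0.707, -0.005]
wrist_force: [-0.8, -2.4, 0.6]
grip_width: -0.0003
```

```bash
python3 look.py 5 side top
```

```text
side tray 0 th 59.4 score 47.0
side tray 1 th 59.8 score 55.4
side tray 2 th 59.3 score 41.2
  fit 0 [0.667  0.2924 0.0492] ang 59.85 r 0.1387
  fit -120 [0.6662 0.0516 0.0504] ang 59.69 r 0.1392
  fit 120 [0.4591 0.1731 0.0495] ang 59.75999999999999 r 0.1382
top tray 0 th 59.3 score 48.8
top tray 1 th 59.1 score 57.2
top tray 2 th 60.6 score 43.6
  fit 0 [0.6637 0.2911 0.0482] ang 59.94 r 0.1396
  fit -120 [0.6635 0.0492 0.0479] ang 59.91 r 0.1397
  fit 120 [0.4532 0.1706 0.0472] ang 59.870000000000005 r 0.1406
jaw yaw 89.20708203058828 5.95 [0.52459768 0.14955354 0.09862757] [-2.04597504 -1.77522191  0.01835476]
```

View pics/side5c.png

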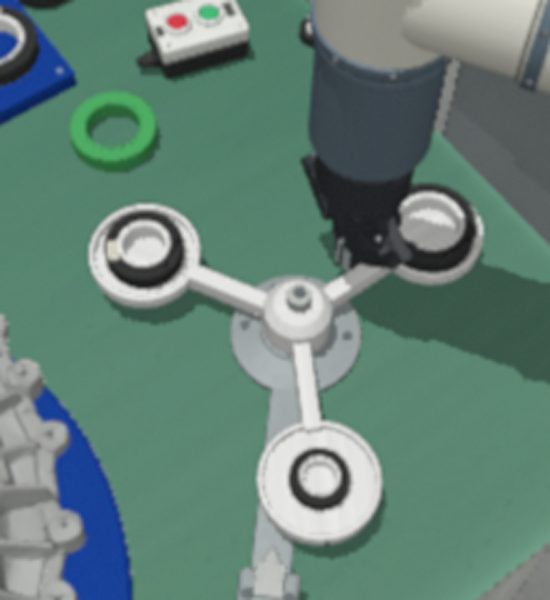

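Call:
step_arm(increments=[[[-0.9,3.1,0,-2.5,255],[-0.8,3.1,0,-2.5,255],[-0.6,3.1,0,-2.5,255],[-0.3,2.0,0,-1.5,255],[-0.1,0.7,0,-0.5,255],[0,0,0,0,255],[0,0,0,0,255]]])

```text
t: 6.65
position: [0.5222, 0.1615, 0.0987]
ee_rot: [0.704, 0.064, 0.704, -0.063]
wrist_force: [-0.5, -1.3, -0.9]
grip_width: 0.0003
```

```bash
python3 look.py 6 side top|grep -v score
```

```text
fit 0 [0.6851 0.2794 0.0487] ang 50.59 r 0.1384
  fit -120 [0.6459 0.0418 0.0504] ang 50.379999999999995 r 0.1395
  fit 120 [0.4615 0.1956 0.0493] ang 50.33000000000001 r 0.1378
  fit 0 [0.6823 0.2785 0.0479] ang 50.73 r 0.1397
  fit -120 [0.6429 0.0396 0.0479] ang 50.59 r 0.1396
  fit 120 [0.4555 0.1935 0.0474] ang 50.5 r 0.1402
jaw yaw 79.69121349024388 6.75 [0.52222462 0.1615407  0.09879067] [-0.93518675 -2.81690574 -1.30121102]
```

Call:
step_arm(increments=[[[-0.1,1.0,0,-0.8,255],[-0.1,1.0,0,-0.8,255],[0,0.6,0,-0.4,255],[0,0.2,0,-0.2,255],[0,0,0,0,255],[0,0,0,0,255]]])

```text
t: 7.35
position: [0.5219, 0.1643, 0.0988]
ee_rot: [0.703, 0.077, 0.703, -0.077]
wrist_force: [0.1, -3.1, -1.5]
grip_width: 0.0003
```

```bash
python3 look.py 7 side top|grep -v score
```

```text
fit 0 [0.6889 0.2762 0.0487] ang 48.54 r 0.1383
  fit -120 [0.6412 0.04   0.0503] ang 48.31 r 0.1396
  fit 120 [0.4626 0.2003 0.0495] ang 48.31999999999999 r 0.1376
  fit 0 [0.6862 0.2747 0.0478] ang 48.5 r 0.1394
  fit -120 [0.6382 0.0378 0.0479] ang 48.510000000000005 r 0.1398
  fit 120 [0.4563 0.1985 0.0473] ang 48.41999999999999 r 0.1404
jaw yaw 77.47628866655045 7.45 [0.52194504 0.16428448 0.09881401] [-1.6259594  -3.33245929 -1.24927327]
```

Call:
step_arm(increments=[[[0,0.4,0,-0.3,255],[0,0.3,0,-0.2,255],[0,0,0,0,255],[0,0,0,0,255]]])

```text
t: 7.85
position: [0.5219, 0.165, 0.0988]
ee_rot: [0.702, 0.08, 0.703, -0.08]
wrist_force: [-1.1, -3.4, -0.3]
grip_width: 0.0
```

```bash
python3 look.py 8 side top|grep -v score
```

```text
fit 0 [0.69   0.2754 0.0487] ang 48.0 r 0.1385
  fit -120 [0.6399 0.0396 0.0503] ang 47.760000000000005 r 0.1396
  fit 120 [0.4629 0.2015 0.0497] ang 47.81999999999999 r 0.1375
  fit 0 [0.687  0.274  0.0479] ang 48.05 r 0.1395
  fit -120 [0.6366 0.0374 0.0478] ang 47.849999999999994 r 0.1397
  fit 120 [0.457  0.1999 0.0475] ang 47.78999999999999 r 0.14
jaw yaw 76.97123311560837 7.95 [0.52192882 0.16494998 0.09881679] [-2.12843396 -2.71218065 -1.71114169]
```

Call:
step_arm(increments=[[[-0.5,-3,0,0,255],[-1,-6,0,0,255],[-1,-6,0,0,255],[0,0,20,0,255],[0,0,40,0,255],[0,0,40,0,255],[0,0,20,0,255]]])

```text
t: 8.65
position: [0.521, 0.1501, 0.2233]
ee_rot: [0.705, 0.081, 0.7, -0.079]
wrist_force: [0.6, 0.9, 0.1]
grip_width: 0.0003
```

Call:
step_arm(increments=[[[-12,-40,0,0,255],[-12,-40,0,0,255],[-10,-40,0,0,255],[-10,-40,0,0,255],[-5,-40,0,0,255],[0,-40,0,0,255],[0,0,0,0,255],[0,0,0,0,255]]])

```text
t: 9.45
position: [0.4705, -0.091, 0.2192]
ee_rot: [0.703, 0.081, 0.702, -0.081]
wrist_force: [-0.0, 0.6, -0.5]
grip_width: 0.0
```

```bash
python3 look.py 9 side top
python3 - <<'E'
from h import *
for n in('top','side'):
    im=cv2.imread(f'pics/{n}0.png');c=viewer.calibration(n)
    h=cv2.cvtColor(im,cv2.COLOR_BGR2HSV)
    x0,y0,x1,y1=(360,255,395,302) if n=='top' else (278,172,322,210)
    sub=h[y0:y1,x0:x1]
    for nm,m in(('green',(sub[...,0]>50)&(sub[...,0]<80)&(sub[...,1]>120)&(sub[...,2]>150)),('red',((sub[...,0]<8)|(sub[...,0]>172))&(sub[...,1]>120)&(sub[...,2]>120))):
        ys,xs=np.nonzero(m);uv=(xs.mean()+x0,ys.mean()+y0);print(n,nm,len(xs),np.round(uv,1),unproj(c,uv,.05 if n=='top' else .049)[0].round(4))
E
```

```text
side tray 0 th 48.3 score 50.8
side tray 1 th 47.9 score 55.0
side tray 2 th 47.9 score 55.8
  fit 0 [0.69   0.2754 0.0487] ang 47.98 r 0.1385
  fit -120 [0.6398 0.0398 0.0505] ang 47.75 r 0.1393
  fit 120 [0.4619 0.2018 0.0498] ang 47.78 r 0.1386
top tray 0 th 47.9 score 51.7
top tray 1 th 47.0 score 57.3
top tray 2 th 46.7 score 36.0
  fit 0 [0.6871 0.2742 0.048 ] ang 48.08 r 0.1396
  fit -120 [0.6367 0.0374 0.0478] ang 47.89 r 0.1396
  fit 120 [0.4575 0.2002 0.0475] ang 47.639999999999986 r 0.1395
jaw yaw 76.9849160489912 9.55 [ 0.47066459 -0.08965014  0.21905388] [-0.34836229  0.80203783  0.74599574]
top green 40 [375.2 284.1] [ 0.4718 -0.1338  0.05  ]
top red 41 [378.  272.2] [ 0.5032 -0.1415  0.05  ]
side green 24 [303.  184.5] [ 0.4732 -0.1351  0.049 ]
side red 26 [290.4 188.1] [ 0.5042 -0.143   0.049 ]
```

View pics/side9.png

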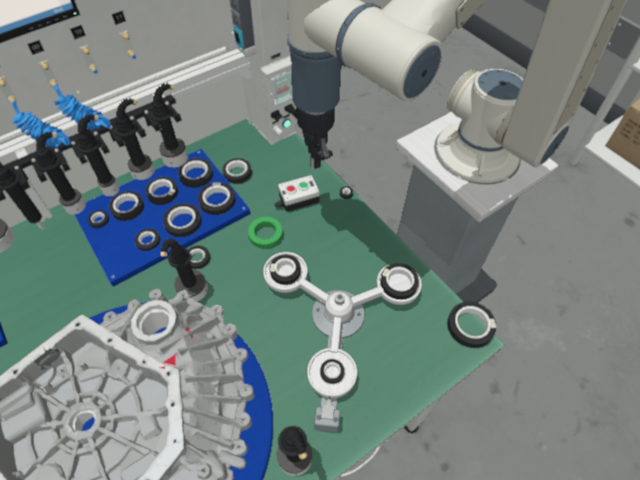

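View pics/top9c.png

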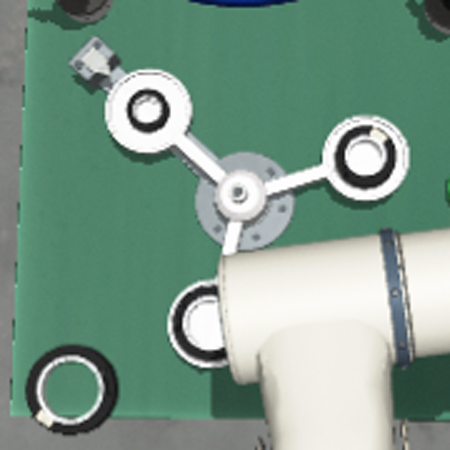

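Call:
step_arm(increments=[[[1,-22,0,0,255],[1,-23,0,0,255],[0,0,-30,0,255],[0,0,-30,0,255],[0,0,-18,0,255],[0,0,0,0,255],[0,0,0,0,255],[0,0,0,0,255]]])

```text
t: 10.35
position: [0.4736, -0.1346, 0.1423]
ee_rot: [0.704, 0.08, 0.702, -0.08]
wrist_force: [0.8, 0.1, 0.5]
grip_width: -0.0001
```

Run:
```python
from h import *
im=viewer.capture('side')[:,:,::-1];cv2.imwrite('pics/side10c.png',cv2.resize(im[120:240,240:390],None,fx=5,fy=5,interpolation=cv2.INTER_CUBIC))
o=robot.get_obs();print(o['t'],o['position'],o['wrist_force'])
```

```text
10.4 [ 0.47352385 -0.13471869  0.14229677] [-0.22152983  0.08038574  0.02189951]
```

View pics/side10c.png

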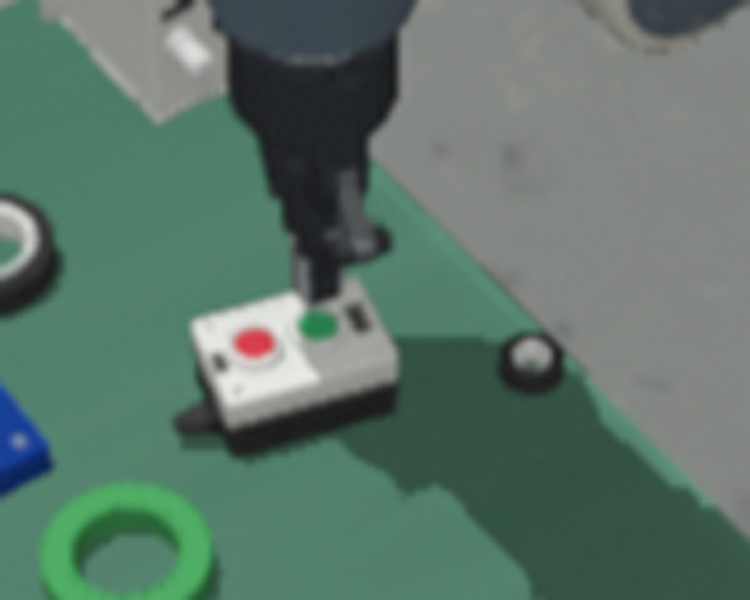

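Call:
step_arm(increments=[[[-1,0,-8,0,255],[0,0,-6,0,255],[0,0,-3,0,255],[0,0,-1,0,255],[0,0,0,0,255],[0,0,0,0,255]]])

```text
t: 11.0
position: [0.4717, -0.1351, 0.123]
ee_rot: [0.703, 0.08, 0.702, -0.08]
wrist_force: [0.1, -0.1, -0.0]
grip_width: -0.0002
```

Call:
step_arm(increments=[[[0,0,-1,0,255],[0,0,-1,0,255],[0,0,-0.8,0,255],[0,0,0,0,255]]])

```text
t: 11.4
position: [0.4718, -0.1351, 0.1204]
ee_rot: [0.703, 0.08, 0.702, -0.08]
wrist_force: [-0.9, 1.0, 3.8]
grip_width: -0.0003
```

Call:
step_arm(increments=[[[0,0,-0.6,0,255],[0,0,-0.6,0,255],[0,0,0,0,255]]])

```text
t: 11.7
position: [0.4718, -0.1351, 0.1192]
ee_rot: [0.703, 0.08, 0.702, -0.08]
wrist_force: [-1.6, 1.1, 5.8]
grip_width: 0.0003
```

Call:
step_arm(increments=[[[0,0,-0.6,0,255],[0,0,-0.6,0,255],[0,0,0,0,255]]])

```text
t: 12.0
position: [0.4718, -0.1351, 0.1183]
ee_rot: [0.703, 0.08, 0.702, -0.08]
wrist_force: [-2.3, 0.9, 8.1]
grip_width: 0.0003
```

Call:
step_arm(increments=[[[0,0,-0.5,0,255],[0,0,-0.5,0,255],[0,0,0,0,255]]])

```text
t: 12.3
position: [0.4718, -0.1351, 0.1182]
ee_rot: [0.703, 0.08, 0.702, -0.08]
wrist_force: [-4.8, 1.2, 16.2]
grip_width: -0.0001
```

Run:
```python
from h import *
im=viewer.capture('side')[:,:,::-1];cv2.imwrite('pics/side11c.png',cv2.resize(im[120:240,240:390],None,fx=5,fy=5,interpolation=cv2.INTER_CUBIC))
o=robot.get_obs();print(o['t'],o['position'],o['wrist_force'])
```

```text
12.35 [ 0.47180132 -0.13508291  0.11818662] [-4.78892039  2.03377755 14.92795943]
```

View pics/side11c.png

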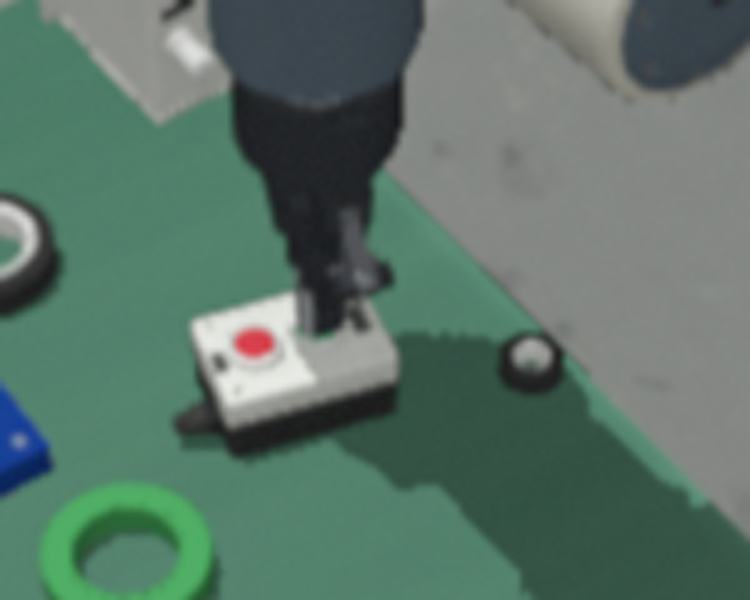

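Bottomed out at 16 N, so the button is fully pressed. The picture shows the fingertip on the green cap at (318,325) in the crop, clear of the red cap. Now I'll release it.

Call:
step_arm(increments=[[[0,0,1.5,0,255],[0,0,3,0,255],[0,0,8,0,255],[0,0,30,0,255],[0,0,40,0,255],[0,0,40,0,255],[-30,-20,30,0,255],[-30,-20,0,0,255]]])

```text
t: 13.15
position: [0.4127, -0.1757, 0.2735]
ee_rot: [0.705, 0.079, 0.7, -0.08]
wrist_force: [0.1, -1.3, -0.8]
grip_width: 0.0002
```

Call:
step_arm(increments=[[[-20,-30,0,0,255],[-10,-30,0,0,255],[0,-30,0,0,255],[0,0,0,0,255],[0,0,0,0,255],[0,0,0,0,255]]])

```text
t: 13.75
position: [0.3815, -0.2645, 0.269]
ee_rot: [0.702, 0.08, 0.703, -0.08]
wrist_force: [0.0, 0.7, -0.3]
grip_width: 0.0003
```

```bash
python3 look.py 12 side top
```

```text
side tray 0 th 48.4 score 50.8
side tray 1 th 47.9 score 54.9
side tray 2 th 47.9 score 55.8
  fit 0 [0.69   0.2754 0.0488] ang 47.99 r 0.1385
  fit -120 [0.6398 0.0396 0.0504] ang 47.739999999999995 r 0.1395
  fit 120 [0.4622 0.202  0.0495] ang 47.68000000000001 r 0.1383
top tray 0 th 47.9 score 51.7
top tray 1 th 47.0 score 57.3
top tray 2 th 47.4 score 57.3
  fit 0 [0.687  0.2741 0.0479] ang 48.08 r 0.1394
  fit -120 [0.6366 0.0374 0.0478] ang 47.849999999999994 r 0.1396
  fit 120 [0.4573 0.1999 0.0477] ang 47.77000000000001 r 0.1397
jaw yaw 77.0332764230332 13.85 [ 0.38165791 -0.26436638  0.26920452] [-0.15945348  0.70649122  0.55633654]
```

View pics/side12.png

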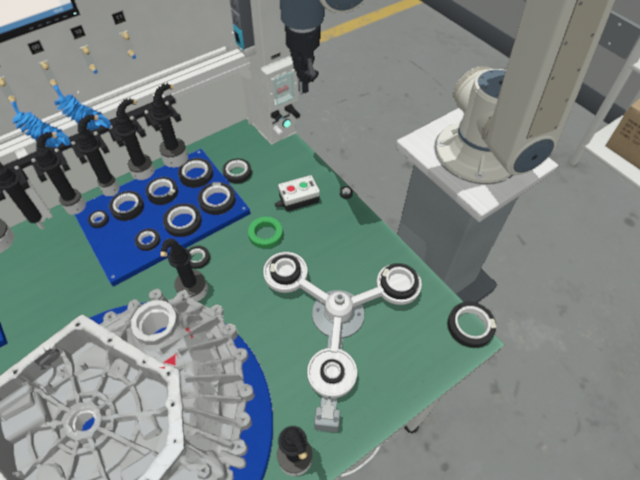

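View pics/top12.png

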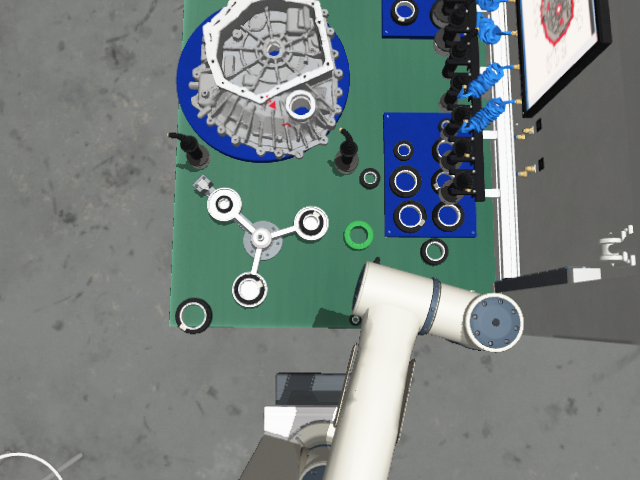

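```bash
python3 -c "
from cell import robot
print(robot.close_job())"
```

```text
the job is handed in; nothing more can be done
None
```

The wheel is set with the smallest ring's tray at the steel pointer, the start button has been pressed after that, and the job is handed in at about 14 s of the 64 s allowed.

- **Wheel:** I closed the gripper and pushed one arm clockwise about 50° with the leading fingertip, using roughly 3 to 4 N. In the last pictures, taken after I had backed off, the three trays average 47.8° (side camera) and 47.9° (top camera). The pointer's bar lies at about 47.9°. Individual tray fits scattered from 47.7° to 48.1°, less than 1 mm at the tray centre.
- **Button:** I pressed the green cap until it bottomed out at about 16 N, roughly 4 mm of travel, then released it. There is no direct button reading, so "pressed" rests on that force and travel.
- **Rest of the scene:** The box, the red cap and the rings in their trays look undisturbed in the last side picture, as do the bystander rings and the green look-alike. In the top picture the robot arm hid the box, so that check is from the side camera only.
- **Disagreement:** The two cameras differ by 2 to 4 mm on absolute positions. They agree on the tray angles to about 0.1°.

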